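# Shut and bolt the sample drawer

## Task

The sample drawer of the low unit on the bench stands open: push it fully shut with a fingertip. Then press the red spring catch down with one fingertip and keep it down while the other finger pushes the yellow tab of the bolt all the way across into the drawer's staple; finally lift both fingers away so that the catch springs back up and locks the bolt. Nothing needs gripping or lifting, and leave the bottle, jar and vial box where they stand.

Things in the scene. Friction and masses are not known exactly. Their poses are not given: they have to be found in the camera images.
- unit: Cream sample unit fixed to the bench, 300 deep (x) x 320 wide (y) x 90 mm high, flat top. Origin on the bench under the middle of its front face; x points from the front into the unit (away from the robot), y to the left seen from the robot, z up. On its top: bolt parallel to y at unit x = 28 mm, and behind it the red catch bar at unit x = 81 mm.
- drawer (a joint): How far the drawer is open, m: 0 = shut, at most 0.07. It slides along unit -x as it opens, is stiff by about 2 N and stays where it is left.
- drawer_face (a point): Point on the outer (robot-side) face of the drawer's dark slate front panel, mid-width, 85 mm above the bench. The panel is 310 mm wide, 15 mm thick and reaches from 4 to 102 mm above the bench, so its rim stands 12 mm above the unit's top. Push it along unit +x; shut, this face is at unit x = -15 mm.
- bolt (a joint): How far the bolt has been slid, m: 0 = drawn back (start), 0.040 = fully home in the staple (end stop). Grows along unit +y. Friction about 2.5 N; no spring. A toothed rack on the bolt is blocked by the catch after 2 mm, and again about every 10 mm, unless the catch is down.
- bolt_tab (a point): Centre of the top edge of the bolt's upright yellow tab, 50 mm above the unit's top. Tab: 24 mm wide along unit x, 8 mm thick along unit y, rising from 14 to 50 mm above the unit's top, at unit x = 28 mm, y = -20 mm (drawn back) to +20 mm (home). Push its -y face along unit +y. Under the finger's path: bolt bar and rack, up to 18 mm above the unit's top.
- catch (a joint): How far the catch is pressed, m: 0 = up (locks the bolt), 0.010 = fully down (end stop). The bolt is free when it is down more than 6 mm. A spring pushes it up: about 3 N at the start of its travel, 7 N fully down. With the bolt home it springs up by itself into the last notch.
- catch_bar: The catch's red press bar, 26 mm along unit x, 100 mm along unit y, 8 mm thick. Origin at the centre of its top face, 32 mm above the unit's top when up (122 mm above the bench), at unit x = 81, y = -15 mm; it moves straight down when pressed. A fingertip can press anywhere on it and slide along it. It is 53 mm (along unit x) from the tab, centre to centre.
- reagent: Bystander: white bottle with blue cap, diameter 60, height 130 mm, standing on the bench beside the unit. Origin at the centre of its underside.
- amber_jar: Bystander: amber jar with white lid, diameter 56, height 75 mm, standing on the bench on the other side of the unit. Origin at the centre of its underside.
- vial_box: Bystander: blue box with white lid, 62 x 92 mm, 42 mm high, lying on the rear of the unit's top. Origin at the centre of its underside.
- staple (a point): Steel loop on the drawer that the bolt's end enters; this point is the loop's centre, 13 mm above the unit's top, at unit x = 28 mm, y = 80 mm when the drawer is shut (moves with the drawer). The loop rises 26 mm above the unit's top. Two low bolt guides, 20 mm high, stand on the unit's top at unit y = -82 and +47 mm.

How it is judged:
On the way, in this order (a step that is already met when the one before it is completed fails the run):
1. the drawer is pushed fully shut, the bolt still drawn back (value of joint drawer below 0.004 m and value of joint bolt below 0.006 m), for 0.1 s.
2. a fingertip holds the catch down, the bolt still drawn back (value of joint catch above 0.006 m and contact force between the fingers and catch_bar above 0.5 N and value of joint bolt below 0.008 m), for 0.1 s.
3. the bolt is fully home while a fingertip still holds the catch down (value of joint bolt above 0.0365 m and value of joint catch above 0.005 m and contact force between the fingers and catch_bar above 0.3 N), for 0.05 s.
At the end, for the whole second after the job is handed in: The drawer is shut (less than 4 mm open), the bolt is slid home (more than 36.5 of its 40 mm) and the catch has sprung up (less than 3 mm down), locking it (value of joint drawer below 0.004 m and value of joint bolt above 0.0365 m and value of joint catch below 0.003 m); the robot touches nothing.
It fails at once if the catch is let up while the bolt is part way across (value of joint bolt between 0.007 and 0.034 m and value of joint catch below 0.003 m).
It fails at once if the bolt is slid while the drawer is open (value of joint bolt above 0.01 m and value of joint drawer above 0.006 m).
It fails at once if the bottle is lifted, carried or shoved (more than 20 mm) or tipped (distance of reagent from where it was at the start of the episode above 0.02 m or angle between reagent's own z axis and vertical above 0.4 rad).
It fails at once if the jar is lifted, carried or shoved (more than 20 mm) or tipped (distance of amber_jar from where it was at the start of the episode above 0.02 m or angle between amber_jar's own z axis and vertical above 0.4 rad).
It fails at once if the vial box is lifted, carried or shoved (more than 20 mm) or tipped (distance of vial_box from where it was at the start of the episode above 0.02 m or angle between vial_box's own z axis and vertical above 0.4 rad).
It also fails if it takes over 45 s, if anything falls off the work surface, if the arm or the gripper's body presses on something with over 40 N, if the wrist force passes 120 N, or if a joint passes its speed limit or range.

## Robot

A 6-joint arm with a two-finger parallel gripper is mounted at the origin on the work surface. World frame = base frame: x ahead of the robot, y to its left, z up, the work surface at z = 0. Lengths are in m, angles in rad, forces in N, time in s.
With the tool pointing down it reaches from about 0.25 to 0.775 m from the base axis. Payload 4 kg.
Tool frame: the origin (TCP) lies between the finger pads; the fingertips stand 25 mm ahead of it and the grasp point (between the pads) lies 6 mm ahead of it (robot.tip_reach is the distance from the TCP to the fingertips, in m); z points along the fingers, y is the line along which they close (so a half turn about z gives the same grasp; the last joint's range is limited). The gripper opens to 94 mm and grips with 3 to 60 N. Pads are 16 mm wide; open, the fingers measure 119 mm over their backs; the gripper's body (75 mm by 177 mm) begins 78 mm behind the grasp point.
Start: joints at [1.152, 0.087, 1.371, -0, 1.684, -0.103], TCP at [0.171, 0.523, 0.231] pointing down, gripper open.
Joint ranges: [-3.1, 3.1], [-0.76, 2.03], [0.27, 2.55], [-1.08, 4.22], [0.17, 2.65], [-2.57, 2.57]. Speed limits (rad/s): [2.79, 2.79, 3.14, 3.14, 3.14, 3.14].

## Interface

Orientations are given as [roll, pitch, yaw] about the fixed x, y, z axes, in that order (R = Rz(yaw) Ry(pitch) Rx(roll)).
In Python, from bench import sensors, snapshot, camera_info, ticket, robot gives the robot as it stands.
- The arm moves only by the tool arm_command, never from a script. Its argument "plan" is a list of rows, each an object with "grip": the closure, from -1 (fully open) to 1 (shut); "slide": the shift along the tool's x, y, z normalised to -1 to 1, where 1 is 500 mm, a list of three; "spin": the turn about the tool's z normalised to -1 to 1, where 1 is 5 degrees. A call has 1 to 10 rows; each row shifts and turns the commanded pose from where the row before left it, along the tool's axes as they then stand; what a row does not reach is not made up. A row lasts 1/8 s, in which the tool goes at most 62.5 mm and 10.7 degrees, less where a joint would pass 70% of its speed; a pose out of reach is approached as far as the arm can. A call with a number of a shift or a turn outside -1 to 1 is refused whole. A call with a gripper value outside its range is refused whole. The fingers move at their own pace and stop on an object; the grip force is fixed at half the most. Time passes only in rows, so rows that do not move let the fingers close. It gives the time, the measured TCP pose, the force, the opening and the grip force at its end, in the units of the state.
- sensors.get_obs(): the state, without advancing time (a new reading comes with each control period).
- snapshot(name): name is "scene" or "top"; returns the picture (384x512x3 uint8, red, green, blue); there is no depth.
- camera_info(name): a dict with "fx", "fy", "cx", "cy" (pixels), "k1" (the pictures are not rectified: a ray, as slopes to the right and down, at radius r is drawn at 1 + k1 r^2 times it, then the intrinsics apply), "position" and "rotation" of the camera in the world. Camera axes: x right, y up, looking along -z (the intrinsics and any distortion apply to the point x, -y, -z); pixel columns grow to the right and rows downward; lengths in m; the calibration is good to about 2 mm. A picture is of the moment at which its call begins. camera_info takes no time and is no camera call.
- ticket.close_job(): hands the job in; it is judged then, once.
The state is a dict: "time": time; "joint_positions": joint angles; "qvel": joint speeds; "joint_torque": joint torques, N m; "tool_pos": TCP position; "ee_rot": TCP orientation; "wrist_force": force on the tool from outside, world axes, zero at the start; "wrist_torque": the same for the moment, N m; "width": finger opening in m; "finger_force": force on a finger pad.
Only numpy, scipy, OpenCV 4.12 (cv2) and the standard library are available. Lean on these libraries where they do the work, as an engineer would, in place of code of your own. Each camera call takes 0.05 s, during which the arm holds its last target. There are 200 camera calls.

## Working session

There is one attempt and no reset: what is moved stays moved. The work goes in short steps, Python scripts to look and compute and a tool call to move; the robot and the scene stay as the last step left them, time stands still between calls to the robot, and variables do not carry over. Pictures are saved under pics/ and viewed, at most 10 in all, crops included, and the job is handed in when it is done.

Besides the shell and the picture viewer there is one more tool, called after "Request:" by a JSON object that holds its "op" and its "data". arm_command: Moves the arm, as the interface text tells. Scaled input: -1 to 1 covers 500 mm each way for a shift and 5 degrees each way for a turn. Its arguments: {"type":"object","properties":{"plan":{"type":"array","items":{"type":"object","properties":{"grip":{"type":"number"},"slide":{"type":"array","items":{"type":"number"}},"spin":{"type":"number"}}}}},"required":["plan"]}

```bash
mkdir -p pics
python3 - <<'E'
from bench import sensors, snapshot, camera_info
import cv2
for n in("scene","top"):
    cv2.imwrite(f"pics/{n}0.png",cv2.resize(snapshot(n)[:,:,::-1],(768,576),interpolation=cv2.INTER_CUBIC)); print(camera_info(n))
    cv2.imwrite(f"pics/raw_{n}.png",snapshot(n)[:,:,::-1])
print(sensors.get_obs())
E
```

```text
{'fx': 434.72217677402153, 'fy': 434.72217677402153, 'cx': 244.90100239740593, 'cy': 198.9015716139367, 'k1': -0.013196951088501956, 'position': array([1.19671159, 0.1009073 , 0.88118957]), 'rotation': array([0.62476937, 0.0140832 , 1.68089481])}
{'fx': 477.92168987601605, 'fy': 477.92168987601605, 'cx': 263.9608857106957, 'cy': 194.2550083526525, 'k1': 0.02479221009056468, 'position': array([0.47948895, 0.01018491, 1.24391028]), 'rotation': array([ 0.15237859,  0.02080758, -1.5661521 ])}
{'time': 0.2, 'joint_positions': array([ 1.15187983e+00,  8.76761657e-02,  1.37169091e+00, -1.99271521e-05,
        1.68357182e+00, -1.03111180e-01]), 'qvel': array([-0.00050346, -0.00168022, -0.0048272 , -0.00038071, -0.0010068 ,
        0.00044142]), 'joint_torque': array([ 3.73561261e-04, -3.40129852e+01, -3.02403724e+01,  7.16950069e-02,
        2.99203978e-02, -1.15983385e-04]), 'tool_pos': array([0.17071257, 0.52251687, 0.22974233]), 'ee_rot': array([-3.14025153e+00, -1.18868067e-04,  2.82578503e+00]), 'wrist_force': array([-0.05088695,  0.05873167,  0.38257479]), 'wrist_torque': array([-0.0271915 , -0.01355714, -0.07456092]), 'finger_force': 0.0, 'width': 0.09380104815214035}
```

View pics/scene0.png

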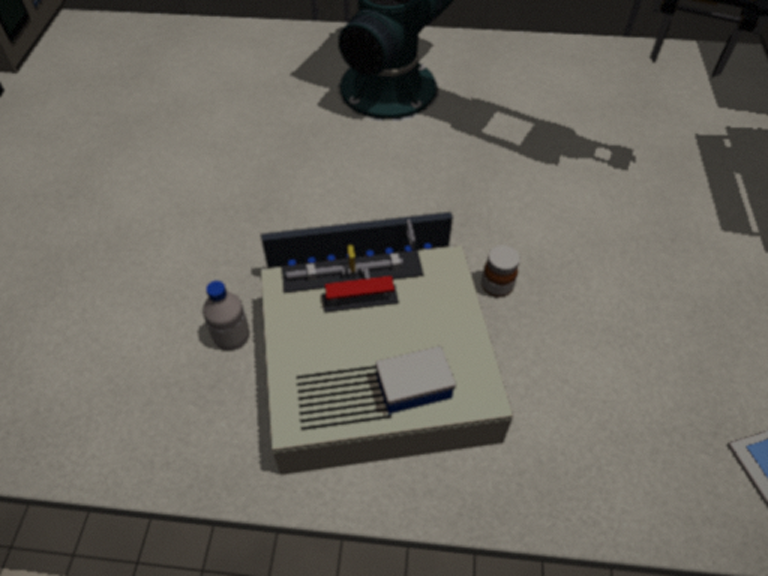

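View pics/top0.png

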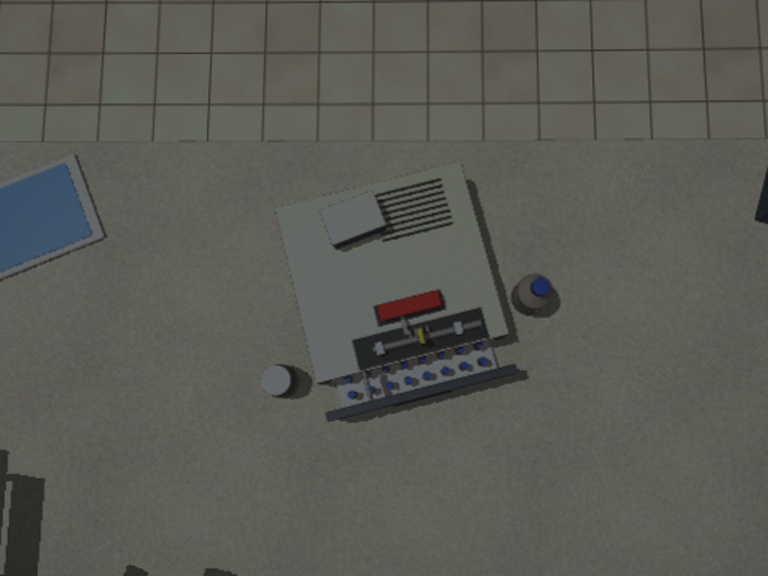

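The two views show the unit with its drawer open. In the top view (768 px wide) the red bar is at about (410,305), the yellow tab at (423,336) and the drawer panel runs from (327,415) to (518,370). The bottle is at (535,293), the jar at (278,381), and the unit's corners are at (277,208), (462,163), (508,337) and (316,382).

```bash
cat > h.py <<'E'
import numpy as np, cv2
from scipy.spatial.transform import Rotation as R
from bench import camera_info
def rays(n,px):
    c=camera_info(n); px=np.atleast_2d(px).astype(float)
    d=np.c_[(px[:,0]-c['cx'])/c['fx'],(px[:,1]-c['cy'])/c['fy']]
    u=d.copy()
    for _ in range(5): u=d/(1+c['k1']*(u**2).sum(1,keepdims=True))
    v=np.c_[u[:,0],-u[:,1],-np.ones(len(u))]
    return np.array(c['position']),R.from_euler('xyz',c['rotation']).apply(v)
def plane(n,px,z):
    o,v=rays(n,px); return (o+v*((z-o[2])/v[:,2])[:,None])[:,:2]
def red(im):
    b,g,r=[im[:,:,i].astype(int) for i in range(3)]; return ((r>70)&(r>2.2*g)&(r>2.2*b)).astype(np.uint8)
def yel(im):
    b,g,r=[im[:,:,i].astype(int) for i in range(3)]; return ((r>60)&(g>50)&(b<0.5*g)).astype(np.uint8)
E
python3 - <<'E'
from h import *
for n in("scene","top"):
    im=cv2.imread(f"pics/raw_{n}.png")
    for f in(red,yel):
        m=f(im); ys,xs=np.nonzero(m); k=cv2.minAreaRect(np.c_[xs,ys].astype(np.float32))
        print(n,f.__name__,len(xs),k,xs.min(),xs.max(),ys.min(),ys.max())
        if f is red:
            b=cv2.boxPoints(k); p=plane(n,b,.122); print(p.round(4).tolist(),p.mean(0), [round(float(np.linalg.norm(p[i]-p[i-1])),4) for i in range(4)])
            for i in range(4): print(np.degrees(np.arctan2(*(p[i]-p[i-1])[::-1])).round(1),end=' ')
            print()
        else: print(plane(n,[k[0]],.14), plane(n,[k[0]],.122))
im=cv2.imread("pics/raw_top.png")
b,g,r=[im[:,:,i].astype(int) for i in range(3)]
print(im[160,220],im[300,220],im[180,270])
t=plane("top",np.array([(277,208),(462,163),(508,337),(316,382)])/1.5,.09);print(t.round(4).tolist())
print('panel',plane("top",np.array([(327,415),(518,370)])/1.5,.102).round(4).tolist())
print('panel scene',plane("scene",np.array([(262,234),(451,214)])/1.5,.102).round(4).tolist())
print('bottle',plane("top",np.array([(541,287)])/1.5,.13),'jar',plane("top",np.array([(277,380)])/1.5,.075))
v=cv2.resize(im[180:285,200:360],(800,525),interpolation=cv2.INTER_CUBIC); cv2.imwrite('pics/crop1.png',np.clip(v*1.8,0,255).astype(np.uint8))
E
```

```text
scene red 453 ((239.10003662109375, 190.8000030517578), (10.046812057495117, 45.39671325683594), 82.87498474121094) 217 262 184 198
[[0.6324, -0.0361], [0.607, 0.0608], [0.6341, 0.0659], [0.6588, -0.0294]] [0.63309842 0.01527714] [0.0273, 0.1001, 0.0275, 0.0985]
-165.8 104.7 10.7 -75.5 
scene yel 37 ((233.82354736328125, 167.29412841796875), (9.216353416442871, 3.8805696964263916), 75.96376037597656) 232 236 163 172
[[ 0.58301982 -0.00217823]] [[ 0.56811614 -0.00468169]]
top red 416 ((272.18585205078125, 203.21240234375), (10.096878051757812, 41.06063461303711), 75.3791275024414) 252 293 194 213
[[0.6295, 0.0648], [0.6545, -0.0293], [0.6311, -0.0352], [0.6062, 0.0586]] [0.63030671 0.01472366] [0.0241, 0.0974, 0.0241, 0.0971]
15.0 -75.1 -165.8 104.8 
top yel 29 ((280.04998779296875, 223.6499786376953), (9.486830711364746, 2.8460497856140137), 71.56504821777344) 278 282 219 228
[[ 0.5801921  -0.00360671]] [[ 0.58183413 -0.00383159]]
[ 97 100  98] [87 94 94] [ 97 102  98]
[[0.7966, 0.2335], [0.8737, -0.0743], [0.5827, -0.1454], [0.5097, 0.1623]]
panel [[0.458, 0.1422], [0.5295, -0.1585]]
panel scene [[0.5306, -0.1525], [0.4582, 0.1447]]
bottle [[ 0.65774935 -0.19296038]] jar [[0.51311678 0.22777134]]
```

View pics/crop1.png

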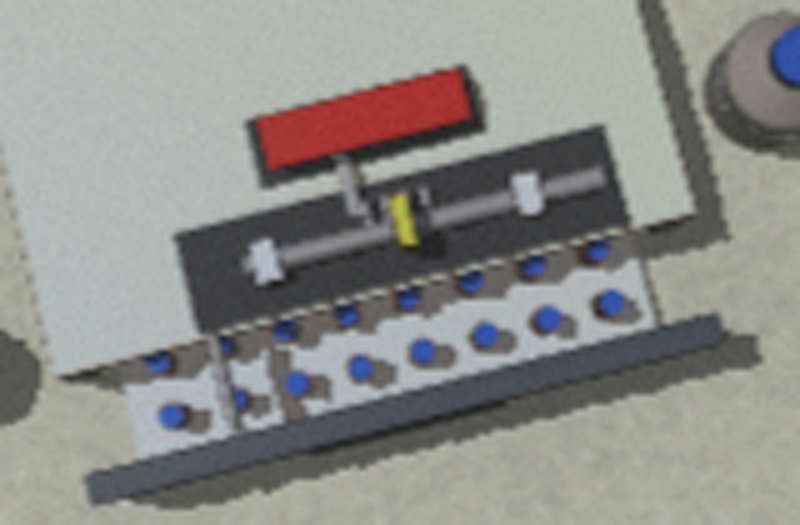

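Request:
{"op": "arm_command", "data": {"plan": [{"grip": 0.15,"slide": [0,0,0],"spin": 1},{"grip": 0.15,"slide": [0,0,0],"spin": 1},{"grip": 0.15,"slide": [0,0,0],"spin": 1},{"grip": 0.15,"slide": [0,0,0],"spin": 1},{"grip": 0.15,"slide": [0,0,0],"spin": 1},{"grip": 0.15,"slide": [0,0,0],"spin": 1},{"grip": 0.15,"slide": [0,0,0],"spin": 1},{"grip": 0.15,"slide": [0,0,0],"spin": 1},{"grip": 0.15,"slide": [0,0,0],"spin": 1},{"grip": 0.15,"slide": [0,0,0],"spin": 1}]}}

```text
time: 1.45
tool_pos: [0.1708, 0.5227, 0.2301]
ee_rot: [-3.141, 0.0, 1.95]
wrist_force: [0.2, -0.5, -1.0]
width: 0.04
finger_force: 0.0
```

Request:
{"op": "arm_command", "data": {"plan": [{"grip": 0.15,"slide": [0,0,0],"spin": 1},{"grip": 0.15,"slide": [0,0,0],"spin": 0.62},{"grip": 0.15,"slide": [0,0,0],"spin": 0}]}}

```text
time: 1.82
tool_pos: [0.1708, 0.5227, 0.2302]
ee_rot: [-3.141, 0.0, 1.812]
wrist_force: [0.3, 0.5, -0.7]
width: 0.0398
finger_force: 0.0
```

Request:
{"op": "arm_command", "data": {"plan": [{"grip": 0.15,"slide": [-0.118,0.023,0],"spin": 0},{"grip": 0.15,"slide": [-0.118,0.023,0],"spin": 0},{"grip": 0.15,"slide": [-0.118,0.023,0],"spin": 0},{"grip": 0.15,"slide": [-0.118,0.023,0],"spin": 0},{"grip": 0.15,"slide": [-0.118,0.023,0],"spin": 0},{"grip": 0.15,"slide": [-0.118,0.023,0],"spin": 0},{"grip": 0.15,"slide": [-0.118,0.023,0],"spin": 0},{"grip": 0.15,"slide": [-0.118,0.023,0],"spin": 0},{"grip": 0.15,"slide": [-0.118,0.023,0],"spin": 0},{"grip": 0.15,"slide": [-0.118,0.023,0],"spin": 0}]}}

```text
time: 3.08
tool_pos: [0.4238, -0.0247, 0.2307]
ee_rot: [3.14, -0.0, 1.812]
wrist_force: [0.5, 0.6, 0.4]
width: 0.0399
finger_force: 0.0
```

Request:
{"op": "arm_command", "data": {"plan": [{"grip": 0.15,"slide": [0,0,0.08],"spin": 0},{"grip": 0.15,"slide": [0,0,0.09],"spin": 0},{"grip": 0.15,"slide": [0,0,0.09],"spin": 0},{"grip": 0.15,"slide": [0,0,0],"spin": 0}]}}

```text
time: 3.58
tool_pos: [0.4202, -0.0222, 0.0969]
ee_rot: [-3.134, -0.004, 1.812]
wrist_force: [-0.1, 0.2, 0.2]
width: 0.0398
finger_force: 0.0
```

Request:
{"op": "arm_command", "data": {"plan": [{"grip": 0.15,"slide": [0,0.03,0],"spin": 0},{"grip": 0.15,"slide": [0,0.03,0],"spin": 0},{"grip": 0.15,"slide": [0,0.02,0],"spin": 0},{"grip": 0.15,"slide": [0,0.02,0],"spin": 0},{"grip": 0.15,"slide": [0,0.02,0],"spin": 0},{"grip": 0.15,"slide": [0,0.02,0],"spin": 0},{"grip": 0.15,"slide": [0,0,0],"spin": 0}]}}

```text
time: 4.45
tool_pos: [0.4924, -0.0057, 0.1003]
ee_rot: [3.14, -0.0, 1.812]
wrist_force: [0.4, -0.6, -0.1]
width: 0.0398
finger_force: 0.0
```

Request:
{"op": "arm_command", "data": {"plan": [{"grip": 0.15,"slide": [0,0.01,0],"spin": 0},{"grip": 0.15,"slide": [0,0.006,0],"spin": 0},{"grip": 0.15,"slide": [0,0,0],"spin": 0}]}}

```text
time: 4.82
tool_pos: [0.4991, -0.0039, 0.1002]
ee_rot: [3.142, -0.0, 1.812]
wrist_force: [-1.5, -0.8, -0.3]
width: 0.04
finger_force: 0.3
```

Request:
{"op": "arm_command", "data": {"plan": [{"grip": 0.15,"slide": [0,0.006,0],"spin": 0},{"grip": 0.15,"slide": [0,0,0],"spin": 0}]}}

```text
time: 5.08
tool_pos: [0.502, -0.0032, 0.1003]
ee_rot: [-3.142, -0.0, 1.812]
wrist_force: [-0.9, 0.2, -0.1]
width: 0.0401
finger_force: 0.6
```

Request:
{"op": "arm_command", "data": {"plan": [{"grip": 0.15,"slide": [0,0.005,0],"spin": 0},{"grip": 0.15,"slide": [0,0,0],"spin": 0}]}}

```text
time: 5.32
tool_pos: [0.5034, -0.0029, 0.1003]
ee_rot: [-3.139, -0.0, 1.812]
wrist_force: [-5.2, -1.0, 1.9]
width: 0.0403
finger_force: 2.5
```

Request:
{"op": "arm_command", "data": {"plan": [{"grip": 0.15,"slide": [0,0.004,0],"spin": 0},{"grip": 0.15,"slide": [0,0,0],"spin": 0}]}}

```text
time: 5.58
tool_pos: [0.5036, -0.0028, 0.1004]
ee_rot: [-3.134, -0.0, 1.812]
wrist_force: [-10.7, -1.9, 6.3]
width: 0.0395
finger_force: 5.5
```

Run:
```python
from bench import sensors, snapshot
import cv2,numpy as np
im=snapshot("top")[:,:,::-1]
cv2.imwrite('pics/crop2.png',np.clip(cv2.resize(im[180:285,200:360],(800,525),interpolation=cv2.INTER_CUBIC)*1.8,0,255).astype(np.uint8))
o=sensors.get_obs();print(o['tool_pos'],o['wrist_force'])
```

```text
[ 0.50352891 -0.00282234  0.10042021] [-11.1339695   -1.12545556   6.55818318]
```

View pics/crop2.png

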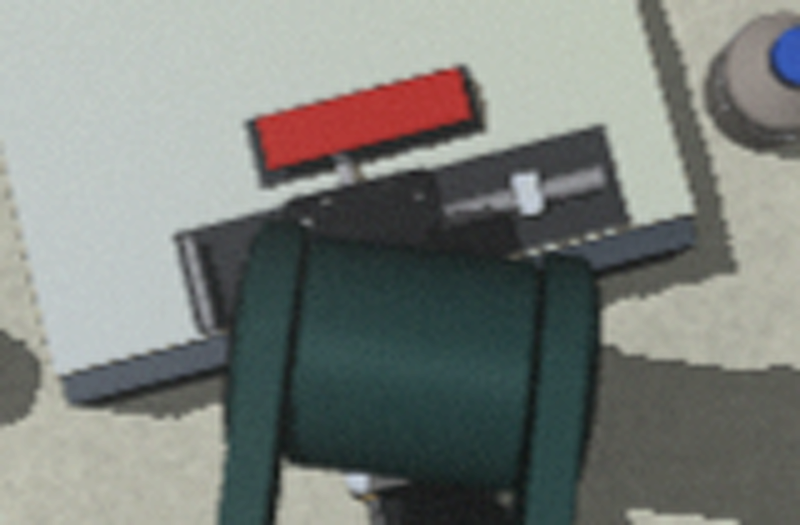

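The drawer panel now lies flush against the unit front: its rim touches the cream top from (65,390) to (690,235), and the force rose against the stop. Next I back off, rise and move over the catch.

Request:
{"op": "arm_command", "data": {"plan": [{"grip": 0.15,"slide": [0,-0.04,0],"spin": 0},{"grip": 0.15,"slide": [0,0,-0.09],"spin": 0},{"grip": 0.15,"slide": [0,0,-0.09],"spin": 0},{"grip": 0.15,"slide": [-0.04,0.06,0],"spin": 0},{"grip": 0.15,"slide": [-0.04,0.06,0],"spin": 0},{"grip": 0.15,"slide": [0,0.06,0],"spin": 0},{"grip": 0.15,"slide": [0,0.06,0],"spin": 0},{"grip": 0.15,"slide": [0,0,0],"spin": 0}]}}

```text
time: 6.62
tool_pos: [0.6148, -0.017, 0.1899]
ee_rot: [3.14, 0.0, 1.812]
wrist_force: [-0.4, -0.7, -0.6]
width: 0.0402
finger_force: 0.0
```

```bash
cat >> h.py <<'E'
def unit(p,yaw=np.radians(13.8),o=(.548,.0095)):
    d=np.array(p[:2])-o; return np.array([d@[np.cos(yaw),np.sin(yaw)],d@[-np.sin(yaw),np.cos(yaw)]])*1000
E
python3 - <<'E'
from h import *
from bench import sensors, snapshot
o=sensors.get_obs();print(unit(o['tool_pos']),o['tool_pos'],o['ee_rot'],o['wrist_force'])
im=snapshot("scene")[:,:,::-1]
cv2.imwrite('pics/crop3.png',np.clip(cv2.resize(im[110:215,160:320],(800,525),interpolation=cv2.INTER_CUBIC)*1.8,0,255).astype(np.uint8))
E
```

```text
[ 58.57407798 -41.66113234] [ 0.61482087 -0.01698668  0.18993531] [3.14024264e+00 1.00170423e-04 1.81247185e+00] [-0.38836016 -0.71086262 -0.5634836 ]
```

View pics/crop3.png

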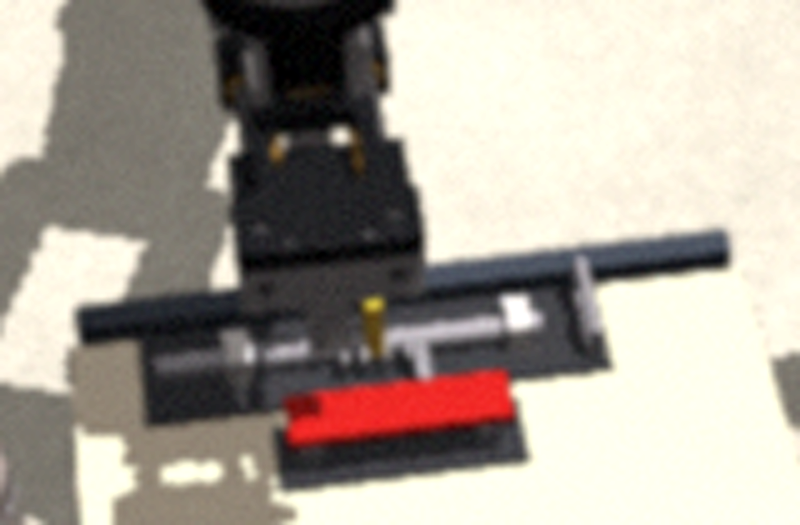

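The drawer is shut, the yellow tab stands at (373,325) and the red bar spans (287–515, 370–445), with the gripper above it on the tab's -y side. The position suits, so I shift 3 mm forward and descend.

Request:
{"op": "arm_command", "data": {"plan": [{"grip": 0.15,"slide": [0,-0.006,0.03],"spin": 0},{"grip": 0.15,"slide": [0,0,0.03],"spin": 0},{"grip": 0.15,"slide": [0,0,0.012],"spin": 0},{"grip": 0.15,"slide": [0,0,0],"spin": 0}]}}

```text
time: 7.18
tool_pos: [0.6093, -0.018, 0.1534]
ee_rot: [-3.14, -0.001, 1.812]
wrist_force: [0.9, 0.2, 0.7]
width: 0.0396
finger_force: 0.0
```

Request:
{"op": "arm_command", "data": {"plan": [{"grip": 0.15,"slide": [0,0,0.01],"spin": 0},{"grip": 0.15,"slide": [0,0,0.01],"spin": 0},{"grip": 0.15,"slide": [0,0,0],"spin": 0}]}}

```text
time: 7.55
tool_pos: [0.6105, -0.018, 0.1451]
ee_rot: [3.14, 0.0, 1.812]
wrist_force: [-0.6, -0.2, 2.7]
width: 0.0397
finger_force: 1.6
```

Request:
{"op": "arm_command", "data": {"plan": [{"grip": 0.15,"slide": [0,0,0.007],"spin": 0},{"grip": 0.15,"slide": [0,0,0.006],"spin": 0},{"grip": 0.15,"slide": [0,0,0],"spin": 0}]}}

```text
time: 7.92
tool_pos: [0.6105, -0.018, 0.1388]
ee_rot: [3.14, 0.001, 1.812]
wrist_force: [-1.3, 0.4, 5.9]
width: 0.0401
finger_force: 3.0
```

Run:
```python
from h import *
from bench import sensors, snapshot
o=sensors.get_obs();print(unit(o['tool_pos']),o['tool_pos'],o['ee_rot'],o['wrist_force'])
im=snapshot("scene")[:,:,::-1]
cv2.imwrite('pics/crop4.png',np.clip(cv2.resize(im[110:215,160:320],(800,525),interpolation=cv2.INTER_CUBIC)*1.5,0,255).astype(np.uint8))
```

```text
[ 54.18000223 -41.64180487] [ 0.61054902 -0.01801604  0.13878546] [3.13993494e+00 5.05254160e-04 1.81176564e+00] [-1.26054282  0.38305773  5.89401822]
```

View pics/crop4.png

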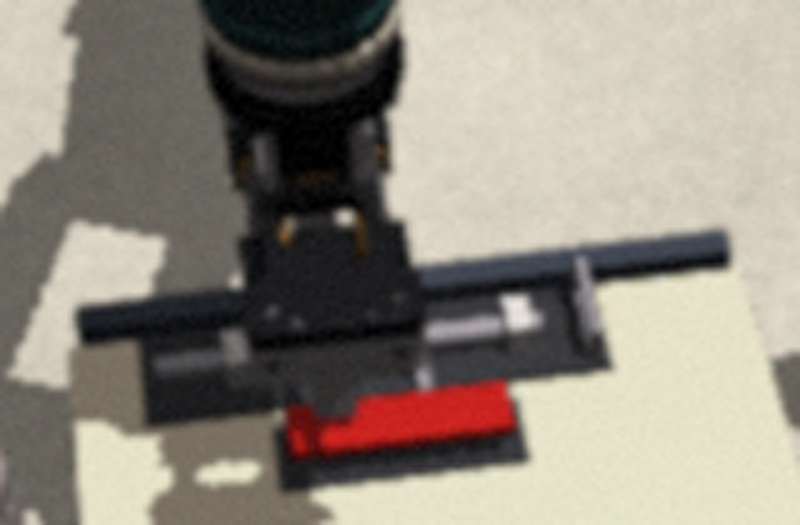

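The fingertip at (335,405) holds the bar down: 8 mm of travel at 5.9 N. I open the fingers a little so both sit better, then slide.

Request:
{"op": "arm_command", "data": {"plan": [{"grip": 0.02,"slide": [0,0,0.001],"spin": 0},{"grip": 0.02,"slide": [0,0,0],"spin": 0},{"grip": 0.02,"slide": [0,0,0],"spin": 0}]}}

```text
time: 8.35
tool_pos: [0.6086, -0.0185, 0.1378]
ee_rot: [-3.138, 0.0, 1.811]
wrist_force: [-5.6, -1.2, 6.5]
width: 0.046
finger_force: 3.2
```

Request:
{"op": "arm_command", "data": {"plan": [{"grip": 0.02,"slide": [0.01,0,0],"spin": 0},{"grip": 0.02,"slide": [0.01,0,0],"spin": 0},{"grip": 0.02,"slide": [0.006,0,0],"spin": 0},{"grip": 0.02,"slide": [0,0,0],"spin": 0}]}}

```text
time: 8.85
tool_pos: [0.6084, -0.0081, 0.139]
ee_rot: [3.138, 0.006, 1.81]
wrist_force: [0.7, -6.5, 5.4]
width: 0.0458
finger_force: 3.8
```

Request:
{"op": "arm_command", "data": {"plan": [{"grip": 0.02,"slide": [0.01,0,0.002],"spin": 0},{"grip": 0.02,"slide": [0,0,0],"spin": 0}]}}

```text
time: 9.1
tool_pos: [0.6075, -0.0034, 0.1387]
ee_rot: [3.138, 0.007, 1.81]
wrist_force: [2.2, -6.0, 7.2]
width: 0.046
finger_force: 3.8
```

Request:
{"op": "arm_command", "data": {"plan": [{"grip": 0.02,"slide": [0.012,0,0],"spin": 0},{"grip": 0.02,"slide": [0.012,0,0],"spin": 0},{"grip": 0.02,"slide": [0.012,0,0],"spin": 0},{"grip": 0.02,"slide": [0.012,0,0],"spin": 0},{"grip": 0.02,"slide": [0.008,0,0],"spin": 0},{"grip": 0.02,"slide": [0,0,0],"spin": 0}]}}

```text
time: 9.85
tool_pos: [0.6006, 0.0238, 0.1386]
ee_rot: [3.138, 0.007, 1.81]
wrist_force: [-0.6, -6.2, 6.6]
width: 0.0463
finger_force: 3.8
```

Request:
{"op": "arm_command", "data": {"plan": [{"grip": 0.02,"slide": [0.008,0,0],"spin": 0},{"grip": 0.02,"slide": [0,0,0],"spin": 0}]}}

```text
time: 10.1
tool_pos: [0.5997, 0.0276, 0.1385]
ee_rot: [3.138, 0.007, 1.81]
wrist_force: [-0.1, -6.5, 8.4]
width: 0.0461
finger_force: 3.9
```

Request:
{"op": "arm_command", "data": {"plan": [{"grip": 0.02,"slide": [0.008,0,0],"spin": 0},{"grip": 0.02,"slide": [0,0,0],"spin": 0}]}}

```text
time: 10.35
tool_pos: [0.5993, 0.0293, 0.1387]
ee_rot: [3.138, 0.011, 1.81]
wrist_force: [0.6, -11.1, 6.6]
width: 0.0459
finger_force: 7.6
```

Request:
{"op": "arm_command", "data": {"plan": [{"grip": 0.02,"slide": [0.005,0,0],"spin": 0},{"grip": 0.02,"slide": [0,0,0],"spin": 0},{"grip": 0.02,"slide": [0,0,0],"spin": 0}]}}

```text
time: 10.72
tool_pos: [0.5992, 0.0294, 0.1387]
ee_rot: [3.138, 0.016, 1.809]
wrist_force: [2.2, -15.8, 6.5]
width: 0.0464
finger_force: 10.1
```

Hard stop: bolt home. I release the side load, then lift straight up.

Request:
{"op": "arm_command", "data": {"plan": [{"grip": 0.02,"slide": [-0.014,0,0],"spin": 0},{"grip": 0.02,"slide": [0,0,0],"spin": 0},{"grip": 0.02,"slide": [0,0,-0.04],"spin": 0},{"grip": 0.02,"slide": [0,0,-0.08],"spin": 0},{"grip": 0.02,"slide": [0,0,-0.08],"spin": 0},{"grip": 0.02,"slide": [0,-0.12,0],"spin": 0},{"grip": 0.02,"slide": [0,-0.12,0],"spin": 0},{"grip": 0.02,"slide": [0,-0.12,0],"spin": 0},{"grip": 0.02,"slide": [0,0,0],"spin": 0}]}}

```text
time: 11.85
tool_pos: [0.4201, -0.0131, 0.2354]
ee_rot: [-3.14, -0.0, 1.81]
wrist_force: [1.3, -0.8, -0.0]
width: 0.0461
finger_force: 0.0
```

Run:
```python
from h import *
from bench import sensors, snapshot
o=sensors.get_obs();print(o['tool_pos'],o['wrist_force'],o['qvel'].round(3))
im=snapshot("scene")[:,:,::-1]; t=snapshot("top")[:,:,::-1]
for n,i in(("scene",im),("top",t)):
    for f in (red,yel):
        ys,xs=np.nonzero(f(i)); print(n,f.__name__,len(xs),xs.mean().round(1) if len(xs) else 0,ys.mean().round(1) if len(xs) else 0)
    if len(xs): print(unit(plane(n,[[xs.mean(),ys.mean()]],.135)[0]))
cv2.imwrite('pics/crop5.png',np.clip(cv2.resize(im[110:215,160:320],(800,525),interpolation=cv2.INTER_CUBIC)*1.5,0,255).astype(np.uint8))
```

```text
[ 0.42010356 -0.01305606  0.23537658] [ 1.25216438 -0.78581128 -0.03661386] [ 0.018  0.078 -0.093  0.014 -0.048  0.011]
scene red 450 239.2 190.8
scene yel 31 251.6 165.9
[28.58999135 20.61428467]
top red 424 272.3 203.3
top yel 28 263.6 228.5
[26.58613054 19.12829335]
```

View pics/crop5.png

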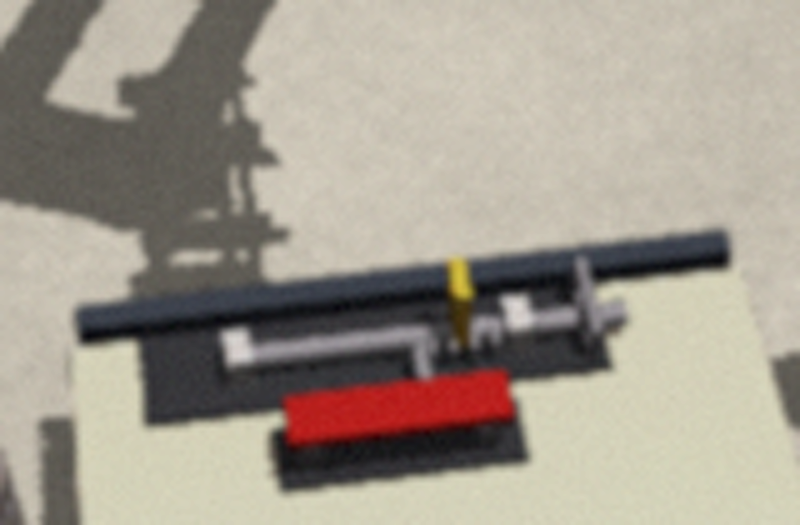

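The bolt passes through the staple at (590,310), the tab (460,300) measures about y = +20 mm, and the red bar is back at its original pixel centroid. The drawer is shut and the arm is clear.

```bash
python3 -c "
from bench import ticket; print(ticket.close_job())"
```

```text
the job is handed in; nothing more can be done
None
```

The job is handed in (no verdict was returned): my last pictures show the drawer shut, the bolt home in the staple, the catch sprung back up and the arm clear of everything.

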